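# Clamp and centre-punch a die-cast enclosure in the marking jig

### The job

Slide the aluminium enclosure along its channel until it is fully home against the end stop. Then tighten the black T-bar clamp knob clockwise until the foot meets the lid and the knob suddenly turns hard, and give it about an eighth of a turn more (never a full quarter turn, or the lid dents). Only with the enclosure clamped, push the spring punch right down to its stop to mark the lid and let it spring back up, leaving the enclosure home and clamped and the other things on the bench where they were.

Things in the scene. Friction and masses are not known exactly. Their poses are not given: they have to be found in the camera images.
- jig: Fixed marking jig: grey base 220 x 124 x 12 mm. Origin: centre of its underside, on the bench; z up, +x along the channel towards the end stop, -x end open. The channel floor is 12 mm above the bench, between steel rails 69 mm apart and 14 mm high. Two bridges span it: the punch's at x = -12 mm, top 69 mm above the bench, and the clamp's at x = +68 mm, top 80 mm (pillars at y = +-52 mm).
- end_stop (a point): Middle of the end stop's face, at jig x = +100 mm, 27 mm above the bench (stop 31 mm high, 89 mm wide). The enclosure's far end face rests flat against it when fully home.
- enclosure: Plain die-cast aluminium box with screwed lid, 160 (own x) x 66 (own y) x 36 mm high, 0.25 to 0.5 kg, loose in the channel; lid 48 mm above the bench. Origin: centre of its underside; own +x points to the end stop. Starts 20 to 50 mm short of the stop. Home, its origin is at jig x = +20 mm and its near end face, free to be pushed, at jig x = -60 mm. A few newtons slide it.
- knob_grip (a point): Middle of the clamp's black T-bar knob, on its vertical turning axis, 100 mm above the bench at all times. The bar is 64 mm long along this point's own x, 14 mm wide along its own y and 24 mm high (12 mm above and below this point); a hub 26 mm across begins 11 mm below this point, the bridge and its nuts 21 mm below. Turned clockwise seen from above it drives the foot down 2 mm per rad.
- clamp_foot: Round rubber foot (22 mm across) of the clamp spindle, which moves up and down under its bridge without turning. It starts 2 to 5 mm above the lid's height, so the knob turns easily, with about 0.05 N m, for 0.9 to 2.2 rad until the foot bears on the lid; from there on it is hard, 0.3 N m, rising slowly. Origin on the knob's axis, 48 mm below the foot's underside.
- clamp_collar (a joint): Thin steel collar under the knob: how far the knob has carried it on clockwise after the foot bore on the lid and the knob turned hard, rad: 0 until then; an eighth of a turn more is 0.785, a quarter 1.57. At the hard point the knob winds up about 0.1 rad before the collar follows, and it springs back by that when let go; the collar stays.
- punch_top (a point): Centre of the top of the spring punch's round black head (29 mm diameter), 82 mm above the bench when up, at jig x = -12 mm, y = 0. Press it straight down; 10 mm to the stop.
- punch (a joint): How far the punch is pressed, m: 0 up, 0.010 at its stop. Its spring takes 3 N at the start and 9 N at the stop and lifts it again.
- mug_1: Dark grey and white mug, 82 x 114 x 97 mm; origin centre of its underside. A bystander.
- solder_reel: Upright reel of solder with red flanges, 58 mm wide, 50 mm high; origin on its underside. A bystander.
- tape_1: Roll of black tape lying flat, 62 mm diameter, 19 mm high; origin centre of its underside. A bystander.

How it is judged:
On the way, in this order (a step that is already met when the one before it is completed fails the run):
1. the enclosure is fully home against the end stop (x of enclosure in the frame of jig above 0.0175 m), for 0.2 s.
2. the clamp is tightened: foot on the lid and about an eighth of a turn more (20 to 80 degrees), the enclosure home (value of joint clamp_collar between 0.35 and 1.4 rad and contact force between clamp_foot and enclosure above 2 N and x of enclosure in the frame of jig above 0.0175 m), for 0.2 s.
3. the punch is pressed to its stop with the enclosure home and clamped (value of joint punch above 0.0092 m and value of joint clamp_collar above 0.35 rad and x of enclosure in the frame of jig above 0.0175 m), for 0.05 s.
At the end, for the whole second after the job is handed in: The enclosure lies still on the channel floor within 2.5 mm of the end stop, the clamp foot presses on its lid with over 2 N, the knob has been turned 20 to 80 degrees (0.35 to 1.4 rad) beyond the point where it turned hard, and the punch is back up (within 1.5 mm) (all of step 2 and z of enclosure in the frame of jig below 0.015 m and value of joint punch below 0.0015 m and linear speed of enclosure below 0.01 m/s); the robot touches nothing.
It fails at once if the clamp is tightened more than a quarter turn (1.65 rad) past the point where it turns hard (value of joint clamp_collar above 1.65 rad).
It fails at once if the punch is pressed while the enclosure is not clamped (value of joint punch above 0.005 m and value of joint clamp_collar below 0.2 rad).
It fails at once if the mug, the reel or the tape is moved by more than 30 mm (distance of any of mug_1, solder_reel, tape_1 from where it was at the start of the episode above 0.03 m).
It also fails if it takes over 72 s, if anything falls off the work surface, if the arm or the gripper's body presses on something with over 40 N, if the wrist force passes 120 N, or if a joint passes its speed limit or range.

### The arm

A 7-joint arm with a two-finger parallel gripper is mounted at the origin on a cart in front of the work surface, level with it; the furniture and walls round the work are solid. World frame = base frame: x ahead of the robot, y to its left, z up, the work surface at z = 0. Lengths are in m, angles in rad, forces in N, time in s.
With the tool pointing down it reaches from about 0.35 to 0.9 m from the base axis. Payload 8.1 kg.
Tool frame: the origin (TCP) lies at the centre of the arm's flange, where the gripper is bolted on; the fingertips stand 178 mm ahead of it and the grasp point (between the pads) lies 159 mm ahead of it; z points along the fingers, y is the line along which they close (so a half turn about z gives the same grasp; the last joint's range is limited). The gripper opens to 92 mm and grips with 3 to 60 N. Pads are 19 mm wide; open, the fingers measure 130 mm over their backs; the gripper's body (75 mm by 190 mm) begins 47 mm behind the grasp point.
Start: joints at [1.242, 0.434, 0.025, 1.573, -0.012, 1.134, -0.075], TCP at [0.14, -0.609, 0.405] pointing down, gripper open.
Joint ranges: [-2.62, 2.62], [-0.44, 2.09], [-1.27, 1.32], [0.08, 2.57], [-1.32, 4.46], [0.12, 2], [-2.74, 2.74]. Speed limits (rad/s): [2.22, 2.22, 3.01, 3.01, 3.14, 3.14, 3.14].

### API

Orientations are given as a rotation vector (axis times angle).
In Python, from cell import arm gives the robot as it stands. The module is installed in compiled form; this text tells all that it offers.
- The arm moves only by the shell command python3 -m inch 'ROWS' [FORCE]. ROWS is text: rows parted by semicolons, each of 5 numbers parted by spaces: the shift along the tool's x, y, z in m, then the turn about the tool's z in rad, then the finger opening in m, from 0 to 0.0918. In form: x y z roll fingers; .... A call has 1 to 5 rows; each row is the pose to reach, as a shift and turn from the pose commanded when the call began, along the tool's axes at that moment; what a row does not reach only later rows make up. A row lasts 1/10 s, in which the tool goes at most 50 mm and 8.59 degrees, less where a joint would pass 70% of its speed; a pose out of reach is approached as far as the arm can. A call with a gripper value outside its range is refused whole. The fingers move at their own pace and stop on an object; FORCE is the grip in N (left out, the last holds). Time passes only in rows, so rows that repeat a pose let the fingers close. It gives the time, the measured TCP pose, the force, the opening and the grip force at its end, in the units of the state.
- arm.observe(): the state, without advancing time (a new reading comes with each control period).
- arm.get_image(name): name is "side" or "top"; returns the picture (384x512x3 uint8, red, green, blue); there is no depth.
- arm.get_calibration(name): a dict with "intrinsics" (3x3 intrinsics, pixels), "distortion" ([k1, k2, p1, p2, k3] as OpenCV has them; the pictures are not rectified), "pose" (4x4, takes a point from camera to world coordinates). Camera axes: x right, y up, looking along -z (the intrinsics and any distortion apply to the point x, -y, -z); pixel columns grow to the right and rows downward; lengths in m; the calibration is good to about 2 mm. A picture is of the moment at which its call begins. get_calibration takes no time and is no camera call.
- arm.sign_off(): hands the job in; it is judged then, once.
Trained networks look in the newest picture that a camera, given by its name, has taken for a name from the list of things; names that differ only in an ending like _2 or _b are one class to them, and where a whole thing is asked for, a point or a joint stands for the part that bears it (a point fixed in the world has none). Each returns a list of dicts, best first, with "conf" (0 to 1); they miss things now and then, are a little off and sometimes report something else, mostly with a low value. They report only what shows in the picture. A call takes as long as a camera call.
- arm.look_for(camera, query): "point" ([row, column] in pixels, amid what is visible of it).
- arm.silhouettes(camera, query): "region" (384x512 bool, what is visible of it) and "point" ([row, column] in pixels, amid what is visible of it).
- arm.place_of(camera, query): "point" ([row, column] in pixels: a listed point, or the origin of a listed thing).
The state is a dict: "clock": time; "joints": joint angles; "dq": joint speeds; "joint_efforts": joint torques, N m; "position": TCP position; "ee_rot": TCP orientation; "force": force on the tool from outside, world axes, zero at the start; "ft_torque": the same for the moment, N m; "width": opening from 0.0 (shut) to 1.0 (fully open); "gripper_force": force on a finger pad.
Only numpy, scipy, OpenCV 4.12 (cv2) and the standard library are available. Lean on these libraries where they do the work, as an engineer would, in place of code of your own. Each camera call takes 0.05 s, during which the arm holds its last target. There are 200 camera calls.

## Working session

There is one attempt and no reset: what is moved stays moved. The work goes in short steps, Python scripts to look and compute and a shell command to move; the robot and the scene stay as the last step left them, time stands still between calls to the robot, and variables do not carry over. Pictures are saved under pics/ and viewed, at most 10 in all, crops included, and the job is handed in when it is done.

```bash
mkdir -p pics; cat > h.py <<'E'
import numpy as np,cv2
from cell import arm
from scipy.spatial.transform import Rotation as R
def ray(cam,p):
    c=arm.get_calibration(cam);K=np.array(c['intrinsics'],float);D=np.array(c['distortion'],float);T=np.array(c['pose'])
    u=cv2.undistortPoints(np.array([[[p[1],p[0]]]],float),K,D)[0,0]
    d=T[:3,:3]@np.array([u[0],-u[1],-1]);return T[:3,3],d
def atz(cam,p,z):
    o,d=ray(cam,p);return o+d*(z-o[2])/d[2]
E
python3 - <<'E'
from h import *
for c in ('top','side'):
    im=arm.get_image(c);cv2.imwrite(f'pics/{c}0.png',im[:,:,::-1])
    print(c,np.array(arm.get_calibration(c)['pose'])[:3,3])
    for q,z in (('jig',0),('end_stop',.027),('enclosure',.012),('knob_grip',.1),('punch_top',.082),('mug_1',0),('solder_reel',0),('tape_1',0)):
        for r in arm.place_of(c,q)[:2]: print(q,round(r['conf'],2),np.round(r['point']),np.round(atz(c,r['point'],z),4))
s=arm.observe();print(s)
E
```

```text
top [0.4200484  0.05799102 0.93702611]
jig 0.76 [223. 249.] [0.4883 0.0475 0.    ]
end_stop 0.71 [224. 295.] [ 0.4825 -0.0521  0.027 ]
enclosure 0.82 [219. 234.] [0.4961 0.0798 0.012 ]
knob_grip 0.62 [220. 281.] [ 0.4866 -0.0156  0.1   ]
punch_top 0.47 [219. 242.] [0.4896 0.0627 0.082 ]
mug_1 0.81 [122. 155.] [0.7187 0.2653 0.    ]
solder_reel 0.67 [132. 209.] [0.6977 0.1403 0.    ]
tape_1 0.56 [266. 340.] [ 0.3928 -0.1567  0.    ]
side [0.110932   0.35026873 0.95461372]
jig 0.89 [230. 268.] [0.4817 0.0603 0.    ]
end_stop 0.93 [204. 298.] [ 0.4917 -0.0501  0.027 ]
enclosure 0.61 [227. 260.] [0.4968 0.0787 0.012 ]
knob_grip 0.67 [195. 292.] [ 0.4937 -0.0203  0.1   ]
punch_top 0.6 [217. 264.] [0.485  0.0724 0.082 ]
punch_top 0.16 [203. 166.] [0.6632 0.2714 0.082 ]
solder_reel 0.86 [190. 203.] [0.6983 0.1502 0.    ]
tape_1 0.61 [218. 348.] [ 0.3858 -0.1554  0.    ]
{'clock': 0.9, 'joints': array([ 1.24239684,  0.43445314,  0.0250025 ,  1.57320926, -0.0115596 ,
        1.13398627, -0.07514429]), 'dq': array([-0.00149326,  0.00100839, -0.0011681 , -0.00133817, -0.00014257,
       -0.00081586,  0.00114473]), 'joint_efforts': array([ 2.45754120e-05, -6.67647386e+01,  9.84647200e-01, -3.14810586e+01,
       -6.05425076e-02,  3.29664163e-02,  7.60506282e-06]), 'position': array([ 0.13989519, -0.60914225,  0.40476742]), 'ee_rot': array([ 3.12151621e+00,  3.53742474e-01, -4.84984646e-05]), 'force': array([ 0.26548645, -0.4634818 , -0.47641487]), 'ft_torque': array([-0.01368489, -0.02157242,  0.04261687]), 'gripper_force': 0.0, 'width': 1.0012973975231116}
```

```bash
python3 - <<'E'
import cv2
a=cv2.imread('pics/top0.png')[150:290,150:350];b=cv2.imread('pics/side0.png')[140:280,200:400]
cv2.imwrite('pics/m.png',cv2.resize(cv2.vconcat([a,b]),(800,1120),interpolation=cv2.INTER_CUBIC)[:, :])
cv2.imwrite('pics/a.png',cv2.resize(a,(800,560),interpolation=cv2.INTER_CUBIC));cv2.imwrite('pics/b.png',cv2.resize(b,(800,560),interpolation=cv2.INTER_CUBIC))
E
```

```text
(no output)
```

View pics/a.png

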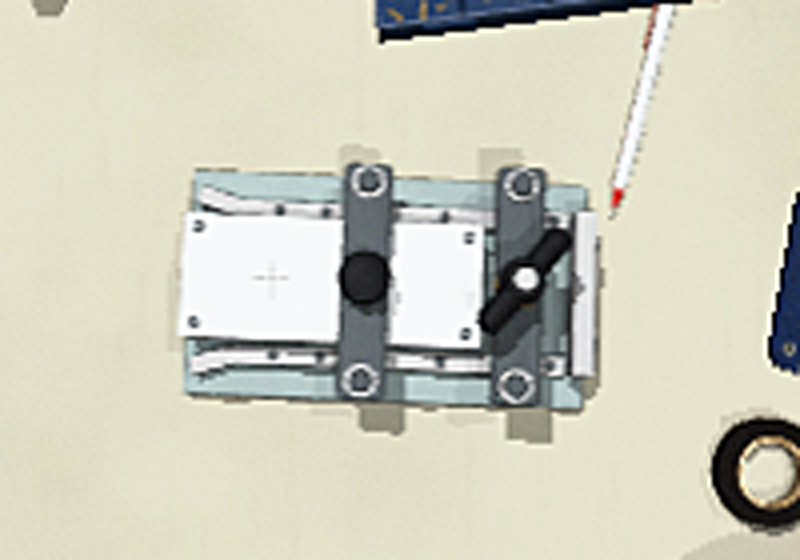

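View pics/b.png

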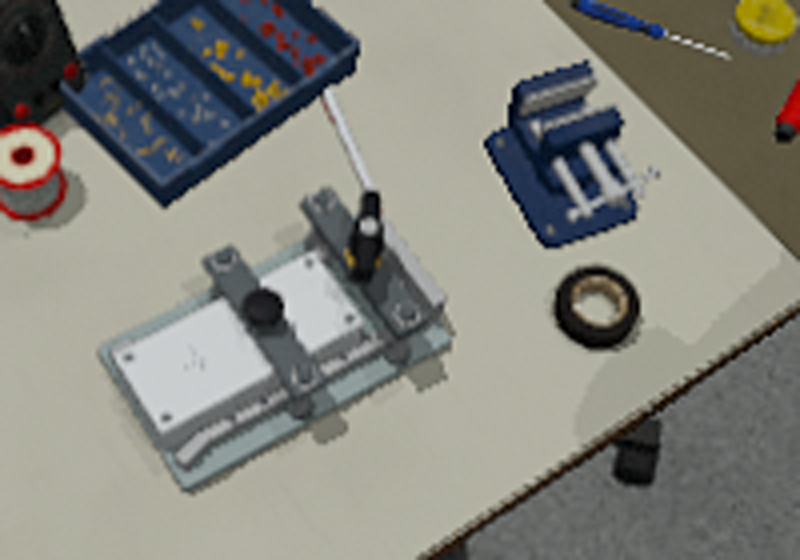

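View pics/top0.png

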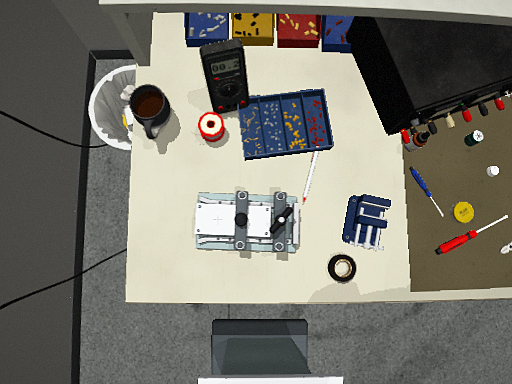

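The top view shows the punch head at about (219,241) px, the knob hub at (219,281) and the enclosure about 25 mm short of the stop. The tape, at (267,342), is clear of the jig, and the mug and reel are behind it. Next I'll work out the jig pose.

```bash
cat >> h.py <<'E'
def tool(target_xy,tipz,yaw=None):
    """shift in tool axes to bring TCP above xy with tips at tipz; yaw = wanted world angle of tool x"""
    s=arm.observe();M=R.from_rotvec(s['ee_rot']).as_matrix()
    d=M.T@(np.array([*target_xy,tipz+.178])-s['position'])
    y0=np.arctan2(M[1,0],M[0,0]);print('shift',np.round(d,4),'yaw now',round(y0,4),'j7',round(s['joints'][6],3))
    if yaw is not None:
        print('roll',[round((-(yaw+k*np.pi-y0)+2*np.pi)%(2*np.pi)-2*np.pi*j,3) for k in(0,1) for j in (0,1)])
E
python3 - <<'E'
from h import *
f=lambda x,y,z:atz('top',(150+y/4,150+x/4),z)[:2]
# (pixel in crop, jig xyz)
pts=[((365,278),(-.012,0,.082)),((526,278),(.068,0,.112)),((369,181),(-.012,.052,.073)),((359,380),(-.012,-.052,.073)),((522,184),(.068,.052,.084)),((515,386),(.068,-.052,.084)),((195,170),(-.11,.062,.012)),((185,394),(-.11,-.062,.012)),((583,408),(.11,-.062,.012))]
W=np.array([atz('top',(150+p[1]/4,150+p[0]/4),q[2])[:2] for p,q in pts]);J=np.array([q[:2] for p,q in pts])
# rigid fit
w=W-W.mean(0);j=J-J.mean(0);H=j.T@w;th=np.arctan2(H[0,1]-H[1,0],H[0,0]+H[1,1])
c,s=np.cos(th),np.sin(th);Rm=np.array([[c,-s],[s,c]]);t=W.mean(0)-Rm@J.mean(0)
print('jig',t,th,'res mm',np.round((W-J@Rm.T-t)*1e3,1))
for n,p in (('punch',(-.012,0)),('knob',(.068,0)),('push start',(-.15,0)),('near home',(-.06,0))): print(n,Rm@p+t)
e1=f(488,324,.112);e2=f(566,236,.112);d=e2-e1;print('bar',np.arctan2(d[1],d[0]),np.linalg.norm(d),(e1+e2)/2)
print('near face',[ (Rm.T@(f(x,y,.048)-t)) for x,y in((186,213),(180,335),(483,226),(478,348))])
o=Rm@np.array([-.14,0])+t; tool(o,.12,th)
# side network check
for q,z in(('jig',0),('knob_grip',.1),('punch_top',.082)): print(q,Rm.T@(atz('side',arm.place_of('side',q)[0]['point'],z)[:2]-t))
E
```

```text
jig [0.48818189 0.05195447] -1.6046678430094978 res mm [[-0.  -0.3]
 [ 0.6  0.1]
 [-0.8 -0.3]
 [ 0.4  0.7]
 [-0.8  1.1]
 [-0.   1.7]
 [-0.1 -0.9]
 [ 0.2 -2. ]
 [ 0.6 -0. ]]
punch [0.48858827 0.06394759]
knob [ 0.48587907 -0.01600653]
push start [0.49326165 0.20186843]
near home [0.49021379 0.11192005]
bar -0.727885885511434 0.058420674389505836 [ 0.4855506 -0.0165289]
near face [array([-0.10851756,  0.03360445]), array([-0.10820157, -0.03118349]), array([0.04973874, 0.03282674]), array([ 0.04910826, -0.03208589])]
shift [ 0.5233 -0.7017  0.1067] yaw now 0.2257 j7 -0.075
roll [np.float64(1.83), np.float64(-4.453), np.float64(4.972), np.float64(-1.311)]
jig [-0.00815683 -0.00678992]
knob_grip [0.07200227 0.00796475]
punch_top [-0.0202802 -0.0038804]
```

```bash
python3 -m inch '0.03 -0.04 0 0 0; 0.06 -0.08 0 0 0; 0.09 -0.12 0 0 0; 0.12 -0.16 0 0 0; 0.15 -0.20 0 0 0' 20; python3 -m inch '0.03 -0.04 0 0 0; 0.06 -0.08 0 0 0; 0.09 -0.12 0 0 0; 0.12 -0.16 0 0 0; 0.15 -0.20 0 0 0'; python3 -c "
from h import *
print(arm.observe()['joints']);tool((.493,.197),.12,-1.6047)"
```

```text
clock: 1.55
position: [0.2418, -0.3787, 0.4049]
ee_rot: [3.121, 0.354, 0.0]
force: [0.5, -0.2, 0.6]
width: 0.612
gripper_force: 0.0
clock: 2.05
position: [0.3431, -0.1502, 0.4052]
ee_rot: [3.121, 0.353, 0.002]
force: [1.2, -1.0, 0.0]
width: 0.181
gripper_force: 0.0
[ 0.61297077  0.04362412 -0.35104849  2.10142054  0.01849549  0.99795106
 -1.0931861 ]
shift [ 0.2236 -0.305   0.107 ] yaw now 0.2254 j7 -1.093
roll [np.float64(1.83), np.float64(-4.453), np.float64(4.972), np.float64(-1.312)]
```

```bash
python3 -m inch '0.03 -0.04 0 -0.14 0; 0.06 -0.08 0 -0.28 0; 0.09 -0.12 0 -0.42 0; 0.12 -0.16 0 -0.56 0; 0.15 -0.20 0 -0.70 0';  python3 -m inch '0 0 0 0 0;0 0 0 0 0'; python3 -c "
from h import *
print(arm.observe()['joints']);tool((.493,.197),.12,-1.6047)"
```

```text
clock: 2.55
position: [0.4446, 0.0783, 0.4051]
ee_rot: [2.807, 1.41, 0.002]
force: [1.5, -0.6, -1.1]
width: 0.006
gripper_force: 0.0
clock: 2.75
position: [0.4443, 0.0774, 0.4046]
ee_rot: [-2.809, -1.406, 0.0]
force: [-0.1, -0.1, 0.2]
width: 0.004
gripper_force: 0.0
[ 0.25362322  0.21484778 -0.63311454  1.93577467  0.1464298   1.03668311
 -1.08625384]
shift [ 0.1249 -0.0327  0.1066] yaw now 0.928 j7 -1.086
roll [np.float64(2.533), np.float64(-3.751), np.float64(5.674), np.float64(-0.609)]
```

```bash
python3 -m inch '0.04 -0.01 0.02 -0.14 0; 0.08 -0.02 0.04 -0.28 0; 0.125 -0.033 0.06 -0.42 0; 0.125 -0.033 0.1 -0.56 0; 0.125 -0.033 0.107 -0.609 0';  python3 -m inch '0 0 0 0 0;0 0 0 0 0'; python3 -c "
from h import *
print(arm.observe()['joints']);tool((.493,.197),.026,-1.6047)"
```

```text
clock: 3.25
position: [0.4921, 0.1948, 0.2938]
ee_rot: [-2.255, -2.185, 0.009]
force: [-0.9, -1.4, 0.1]
width: 0.003
gripper_force: 0.0
clock: 3.45
position: [0.4933, 0.1949, 0.2981]
ee_rot: [2.265, 2.176, -0.0]
force: [-0.1, 0.1, 0.7]
width: 0.004
gripper_force: 0.0
[ 0.04536378  0.50393256 -0.71434667  1.88643446  0.41532577  0.90410343
 -0.91047839]
shift [ 0.0022 -0.0004  0.0941] yaw now 1.5307 j7 -0.91
roll [np.float64(3.135), np.float64(-3.148), np.float64(6.277), np.float64(-0.006)]
```

```bash
python3 -m inch '0 0 0.03 0 0; 0 0 0.06 0 0; 0 0 0.094 0 0; 0 0 0.094 0 0';  python3 -m inch '-0.015 0 0 0 0;-0.025 0 0 0 0;-0.035 0 0 0 0;-0.042 0 0 0 0;-0.05 0 0 0 0'; python3 -m inch '-0.005 0 0 0 0;-0.01 0 0 0 0;-0.015 0 0 0 0;-0.015 0 0 0 0'
```

```text
clock: 3.85
position: [0.4924, 0.1944, 0.2018]
ee_rot: [-2.264, -2.178, 0.007]
force: [-0.7, 0.0, 0.4]
width: 0.003
gripper_force: 0.0
clock: 4.35
position: [0.4918, 0.1463, 0.2051]
ee_rot: [2.261, 2.181, 0.006]
force: [0.4, 4.8, 3.3]
width: 0.001
gripper_force: 2.4
clock: 4.75
position: [0.4907, 0.1302, 0.2037]
ee_rot: [2.262, 2.18, -0.001]
force: [0.3, 1.4, 1.1]
width: 0.009
gripper_force: 0.7
```

```bash
for i in 1 2; do :; done; python3 -m inch '-0.002 0 0 0 0;-0.004 0 0 0 0;-0.005 0 0 0 0;-0.005 0 0 0 0'; python3 -m inch '-0.002 0 0 0 0;-0.004 0 0 0 0;-0.005 0 0 0 0;-0.005 0 0 0 0'
```

```text
clock: 5.15
position: [0.4904, 0.126, 0.2036]
ee_rot: [-2.261, -2.181, 0.001]
force: [0.1, 3.4, 2.0]
width: 0.003
gripper_force: 1.5
clock: 5.55
position: [0.4902, 0.124, 0.204]
ee_rot: [-2.256, -2.182, -0.007]
force: [-0.3, 14.4, -1.1]
width: 0.006
gripper_force: 7.2
```

```bash
python3 -m inch '-0.001 0 0 0 0;-0.002 0 0 0 0;-0.003 0 0 0 0;-0.003 0 0 0 0'
```

```text
clock: 5.95
position: [0.4901, 0.1233, 0.2045]
ee_rot: [-2.253, -2.183, -0.013]
force: [-1.3, 22.2, -0.9]
width: 0.002
gripper_force: 11.2
```

```bash
python3 -m inch '0.02 0 0 0 0;0.04 0 0 0 0;0.04 0 -0.05 -0.14 0.06;0.04 0 -0.09 -0.28 0.06;0.04 0 -0.12 -0.42 0.06';  python3 -m inch '0 0 0 -0.14 0.06;0 0 0 -0.28 0.06;0 0 0 -0.42 0.06;0 0 0 -0.46 0.06;0 0 0 -0.46 0.06'; python3 - <<'E'
from h import *
tool((.4857,-.0163),.14,-.728)
for c in('top','side'):
    im=arm.get_image(c)
    cv2.imwrite(f'pics/{c}1.png',cv2.resize(im[130:290,170:390],(800,582))[:,:,::-1])
r=arm.place_of('top','enclosure');print([(x['conf'],atz('top',x['point'],.012)) for x in r[:1]])
E
```

```text
clock: 6.45
position: [0.4914, 0.1577, 0.3254]
ee_rot: [1.749, 2.609, -0.002]
force: [0.2, 0.5, -0.2]
width: 0.221
gripper_force: 0.0
clock: 6.95
position: [0.4915, 0.1569, 0.323]
ee_rot: [-1.117, -2.935, 0.004]
force: [0.4, -0.4, -0.2]
width: 0.629
gripper_force: 0.0
shift [-0.1108 -0.1332  0.0053] yaw now 2.4141 j7 -0.072
roll [np.float64(3.142), np.float64(-3.141), np.float64(0.001), np.float64(-6.283)]
[]
```

View pics/top1.png

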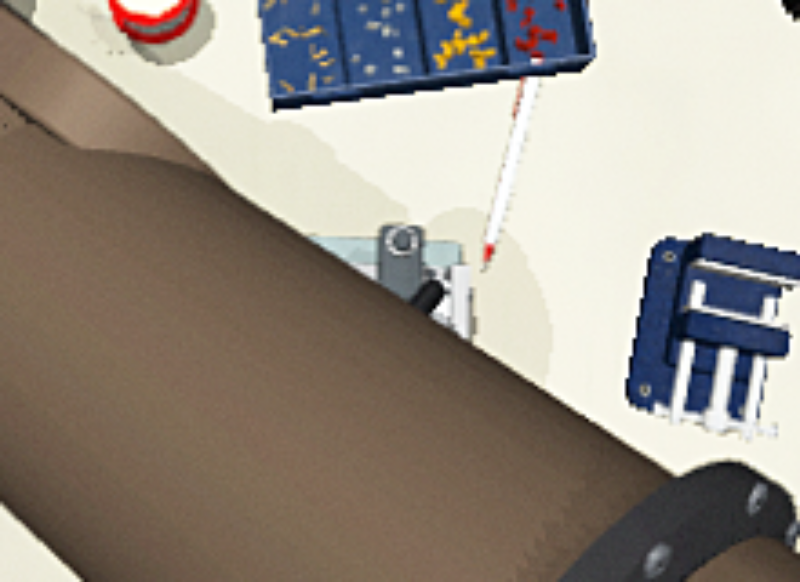

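The arm hides most of the jig, at crop (400,350); only the clamp bridge's far nut and the knob end show. The push stalled at 22 N at the expected home position, so I'm going on to the knob.

```bash
python3 -m inch '-0.028 -0.033 0 0 0.06;-0.056 -0.066 0 0 0.06;-0.084 -0.1 0 0 0.06;-0.111 -0.133 0.005 0 0.06;-0.111 -0.133 0.005 0 0.06'; python3 -m inch '0 0 0 0 0.06;0 0 0 0 0.06';python3 - <<'E'
from h import *
tool((.4857,-.0163),.093,-.728)
im=arm.get_image('side')
cv2.imwrite('pics/s2.png',cv2.resize(im[110:280,170:390],(776,600))[:,:,::-1])
E
```

```text
clock: 7.6
position: [0.4857, -0.0217, 0.3173]
ee_rot: [-1.131, -2.929, 0.008]
force: [0.6, 0.2, 0.0]
width: 0.654
gripper_force: 0.0
clock: 7.8
position: [0.4862, -0.0141, 0.319]
ee_rot: [1.116, 2.936, 0.001]
force: [0.1, 0.7, 0.2]
width: 0.652
gripper_force: 0.0
shift [-0.0011 -0.002   0.048 ] yaw now 2.4153 j7 0.256
roll [np.float64(3.143), np.float64(-3.14), np.float64(0.002), np.float64(-6.281)]
```

View pics/s2.png

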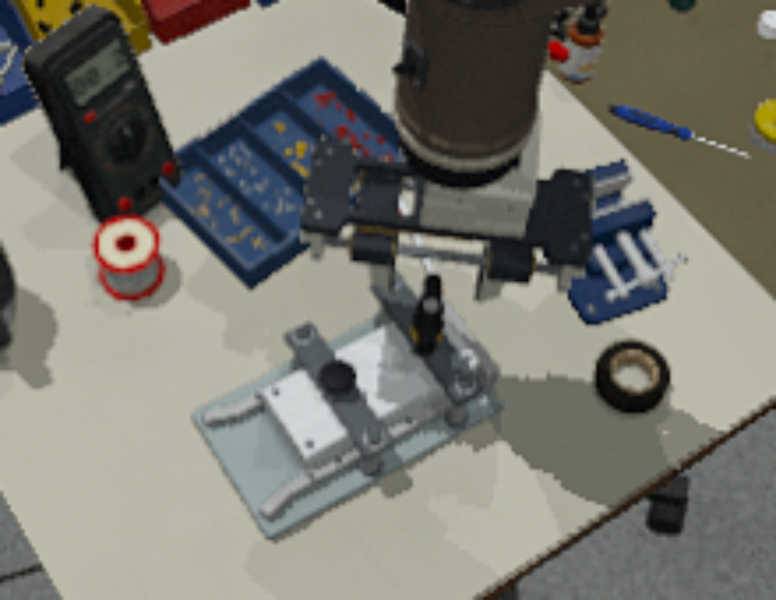

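The picture shows the fingers straddling the black bar at (430,310), and the enclosure pushed in, with its near face at (290,450). I'll check the face numerically, then lower and grip.

```bash
python3 - <<'E'
from h import *
t=np.array([.48818,.05195]);th=-1.6047;c,s=np.cos(th),np.sin(th);Rm=np.array([[c,-s],[s,c]])
for x,y in((261,394),(309,466)): print(Rm.T@(atz('side',(110+y/3.527,170+x/3.527),.048)[:2]-t))
for x,y in((194,413),(272,538)): print('base',Rm.T@(atz('side',(110+y/3.527,170+x/3.527),.012)[:2]-t))
E
python3 -m inch '-0.001 -0.001 0.02 0 0.06;-0.001 -0.001 0.04 0 0.06;-0.001 -0.001 0.048 0 0.06;-0.001 -0.001 0.048 0 0.06'; python3 -m inch '0 0 0 0 0.01;0 0 0 0 0.01;0 0 0 0 0.01;0 0 0 0 0.01;0 0 0 0 0.01' 25;python3 -m inch '0 0 0 0 0.005;0 0 0 0 0.005;0 0 0 0 0.005'; python3 -c "
from h import *
s=arm.observe();print(s['ft_torque'],s['force'],s['joints'][6])"
```

```text
[-0.06463311  0.02791556]
[-0.06425755 -0.04274148]
base [-0.11008987  0.05695866]
base [-0.11018887 -0.06551964]
clock: 8.25
position: [0.486, -0.0154, 0.2701]
ee_rot: [-1.113, -2.936, 0.0]
force: [-1.2, 0.2, 0.2]
width: 0.653
gripper_force: 0.0
clock: 8.75
position: [0.4863, -0.0166, 0.271]
ee_rot: [1.117, 2.936, 0.0]
force: [-1.0, -1.3, 0.2]
width: 0.267
gripper_force: 0.0
clock: 9.05
position: [0.487, -0.0158, 0.271]
ee_rot: [1.115, 2.935, 0.004]
force: [3.6, 3.7, -4.0]
width: 0.156
gripper_force: 25.0
[ 0.6094633  -1.0251619   0.04544118] [ 3.56414536  3.68828852 -4.0483314 ] 0.18894756387071845
```

```bash
cat > t.py <<'E'
from h import *
s=arm.observe();M=R.from_rotvec(s['ee_rot']).as_matrix()
print('>> yaw',round(np.arctan2(M[1,0],M[0,0]),3),'mz',round(s['ft_torque'][2],3),'F',np.round(s['force'],1),'j7',round(s['joints'][6],3),'w',round(s['width'],3),'t',s['clock'])
E
python3 t.py; python3 -m inch '0 0 0 0.1 0.005;0 0 0 0.2 0.005;0 0 0 0.3 0.005;0 0 0 0.3 0.005'>/dev/null; python3 t.py;python3 -m inch '0 0 0 0.1 0.005;0 0 0 0.2 0.005;0 0 0 0.3 0.005;0 0 0 0.3 0.005'>/dev/null; python3 t.py;python3 -m inch '0 0 0 0.1 0.005;0 0 0 0.2 0.005;0 0 0 0.2 0.005'>/dev/null; python3 t.py
```

```text
>> yaw 2.415 mz 0.045 F [ 3.6  3.7 -4. ] j7 0.189 w 0.156 t 9.05
>> yaw 2.113 mz -0.02 F [ 3.1  2.7 -3.3] j7 -0.062 w 0.149 t 9.45
>> yaw 1.816 mz -0.006 F [ 1.7  2.1 -0.1] j7 -0.309 w 0.146 t 9.85
>> yaw 1.618 mz 0.018 F [0.2 2.6 2.2] j7 -0.475 w 0.151 t 10.15
```

```bash
python3 -m inch '0 0 0 0.1 0.005;0 0 0 0.2 0.005;0 0 0 0.2 0.005'>/dev/null; python3 t.py;python3 -m inch '0 0 0 0.1 0.005;0 0 0 0.2 0.005;0 0 0 0.2 0.005'>/dev/null; python3 t.py
```

```text
>> yaw 1.419 mz 0.332 F [-2.   2.4  5.1] j7 -0.641 w 0.151 t 10.45
>> yaw 1.22 mz 0.324 F [-4.7  3.   7.4] j7 -0.809 w 0.152 t 10.75
```

```bash
python3 -m inch '0 0 0 0.1 0.005;0 0 0 0.2 0.005;0 0 0 0.2 0.005'>/dev/null; python3 t.py;python3 -m inch '0 0 0 0.1 0.005;0 0 0 0.2 0.005;0 0 0 0.2 0.005'>/dev/null; python3 t.py
```

```text
>> yaw 1.02 mz 0.306 F [-4.5  2.5  8.1] j7 -0.977 w 0.152 t 11.05
>> yaw 0.82 mz 0.349 F [-6.7  3.9  9. ] j7 -1.146 w 0.153 t 11.35
```

Hard point found between yaw 1.62 and 1.52, so the collar should be at about 0.65 now. A last 0.1 rad, then unwind and release.

```bash
python3 -m inch '0 0 0 0.1 0.005;0 0 0 0.1 0.005;0 0 0 0.1 0.005'>/dev/null; python3 t.py; python3 -m inch '0 0 0 -0.05 0.005;0 0 0 -0.1 0.005;0 0 0 -0.1 0.005'>/dev/null; python3 t.py; python3 -m inch '0 0 0 0 0.05;0 0 0 0 0.05;0 0 0 0 0.05;0 0 0 0 0.05;0 0 0 0 0.05'; python3 -m inch '0 0 -0.04 0 0.05;0 0 -0.08 0 0.05;0 0 -0.08 0 0.05'; python3 - <<'E'
from h import *
tool((.4886,.0639),.1)
im=arm.get_image('side')
cv2.imwrite('pics/s3.png',cv2.resize(im[110:280,170:390],(776,600))[:,:,::-1])
E
```

```text
>> yaw 0.724 mz 0.368 F [-6.9  4.2 10.5] j7 -1.227 w 0.147 t 11.65
>> yaw 0.825 mz 0.068 F [-7.3  3.9  9.7] j7 -1.142 w 0.155 t 11.95
clock: 12.45
position: [0.4863, -0.0166, 0.2706]
ee_rot: [2.884, 1.245, -0.0]
force: [-0.1, -0.3, 0.3]
width: 0.52
gripper_force: 0.0
clock: 12.75
position: [0.4879, -0.0158, 0.3553]
ee_rot: [2.881, 1.244, 0.011]
force: [0.6, 0.2, 0.3]
width: 0.544
gripper_force: 0.0
shift [ 0.0581 -0.0546  0.0773] yaw now 0.8154 j7 -1.059
```

View pics/s3.png

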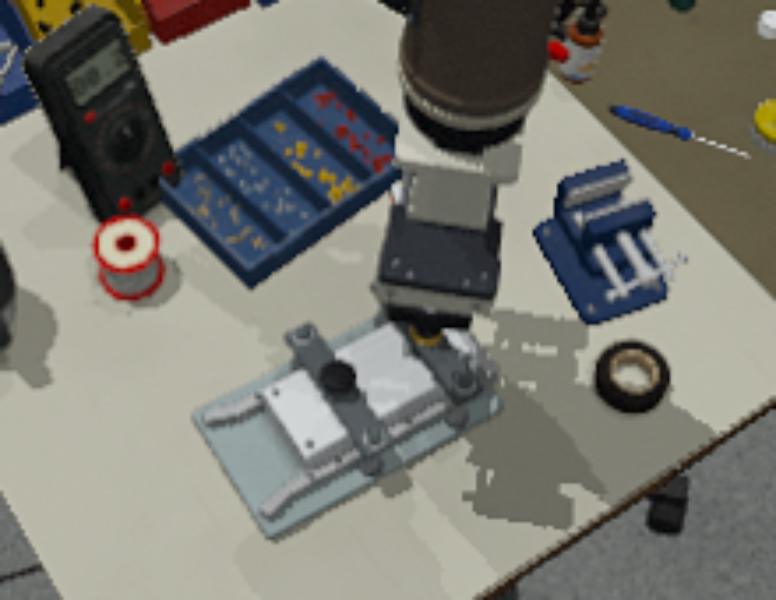

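The knob is released and the enclosure is in place. The tape, reel and tray haven't moved. Next is the punch at (338,377) in the crop.

```bash
python3 -m inch '0.029 -0.027 0 0 0;0.058 -0.055 0 0 0;0.058 -0.055 0.03 0 0;0.058 -0.055 0.06 0 0;0.058 -0.055 0.077 0 0' 20; python3 -m inch '0 0 0 0 0;0 0 0 0 0;0 0 0 0 0'; python3 -c "
from h import *
tool((.4886,.0639),.082)"; python3 t.py
```

```text
clock: 13.3
position: [0.4849, 0.0634, 0.2709]
ee_rot: [-2.883, -1.246, 0.006]
force: [0.4, -0.3, -0.5]
width: 0.161
gripper_force: 0.0
clock: 13.6
position: [0.4864, 0.0636, 0.2745]
ee_rot: [2.884, 1.245, 0.002]
force: [0.5, 0.5, 0.0]
width: 0.006
gripper_force: 0.0
shift [0.0017 0.0014 0.0145] yaw now 0.8148 j7 -1.325
>> yaw 0.815 mz 0.031 F [0.5 0.5 0. ] j7 -1.325 w 0.006 t 13.6
```

```bash
python3 -m inch '0.002 0.001 0.008 0 0;0.002 0.001 0.014 0 0;0.002 0.001 0.018 0 0;0.002 0.001 0.018 0 0'; python3 -m inch '0 0 0.003 0 0;0 0 0.006 0 0;0 0 0.006 0 0;0 0 0.006 0 0'
```

```text
clock: 14.0
position: [0.4887, 0.0642, 0.2557]
ee_rot: [2.884, 1.244, 0.002]
force: [1.5, -1.2, 4.9]
width: 0.007
gripper_force: 2.6
clock: 14.4
position: [0.4887, 0.0643, 0.2504]
ee_rot: [2.884, 1.244, 0.002]
force: [0.6, -0.0, 8.5]
width: 0.003
gripper_force: 4.2
```

```bash
python3 -m inch '0 0 0.002 0 0;0 0 0.003 0 0;0 0 0.004 0 0;0 0 0.004 0 0'
```

```text
clock: 14.8
position: [0.4887, 0.0647, 0.2495]
ee_rot: [2.882, 1.243, 0.004]
force: [-12.5, -4.6, 55.0]
width: 0.004
gripper_force: 27.3
```

Stop reached: the force jumped to 55 N. I'll let the punch rise and retreat.

```bash
python3 -m inch '0 0 -0.005 0 0;0 0 -0.02 0 0;0 0 -0.05 0 0;0 0 -0.1 0 0;0 0 -0.14 0 0'; python3 -m inch '-0.04 -0.03 0 0 0;-0.08 -0.06 0 0 0;-0.12 -0.09 0 0 0;-0.12 -0.09 0 0 0;-0.12 -0.09 0 0 0'; python3 - <<'E'
from h import *
a=arm.get_image('top')[130:290,170:390];b=arm.get_image('side')[110:270,170:390]
cv2.imwrite('pics/f.png',cv2.resize(cv2.vconcat([a,b]),None,fx=1.85,fy=1.85,interpolation=cv2.INTER_CUBIC)[:,:,::-1])
E
```

```text
clock: 15.3
position: [0.4876, 0.0644, 0.3876]
ee_rot: [-2.884, -1.245, 0.001]
force: [0.6, -0.6, -0.3]
width: 0.001
gripper_force: 0.0
clock: 15.8
position: [0.3394, 0.0384, 0.3859]
ee_rot: [2.883, 1.243, 0.0]
force: [0.7, 0.5, 0.2]
width: 0.001
gripper_force: 0.0
```

View pics/f.png

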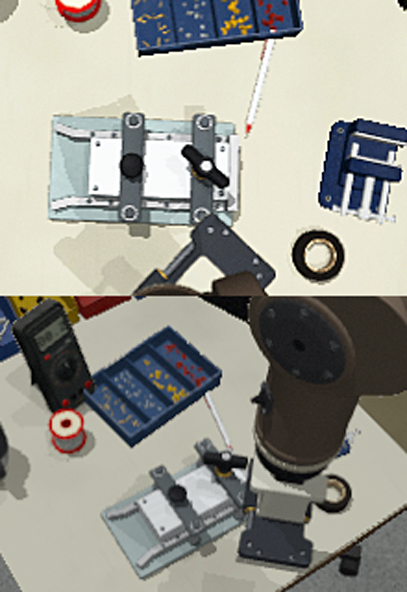

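The top view shows the enclosure against the stop at (230,165), the bar turned, the punch up at (131,165), and the tape and reel where they were. The gripper is clear.

```bash
python3 -c "
from cell import arm
print(arm.sign_off())"
```

```text
the job is handed in; nothing more can be done
None
```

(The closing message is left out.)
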